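# Load a long tube under the tube reader's overhanging head

## Robot

A 6-joint arm with a two-finger parallel gripper is mounted at the origin on the work surface. World frame = base frame: x ahead of the robot, y to its left, z up, the work surface at z = 0. Lengths are in m, angles in rad, forces in N, time in s.
With the tool pointing down it reaches from about 0.4 to 0.825 m from the base axis. Payload 7 kg.
Tool frame: the origin (TCP) lies on the centre line of the jaws, within the pads' length; the fingertips stand tip_reach ahead of it and the grasp point (between the pads) is the TCP (tip_reach is the distance from the TCP to the fingertips, in m); z points along the fingers, y is the line along which they close (so a half turn about z gives the same grasp; the last joint's range is limited). The gripper opens to 88 mm and grips with 3 to 60 N. Pads are 19 mm wide; open, the fingers measure 130 mm over their backs; the gripper's body (78 mm by 193 mm) begins 47 mm behind the grasp point.
Start: joints at [1.521, 0.359, 0.012, 0, -1.224, -0.288], TCP at [0.224, 0.637, 0.212] pointing down, gripper open.
Joint ranges: [-3.07, 3.07], [-1.43, 2.12], [-1.02, 1.25], [-3.03, 1.67], [-3.05, -0], [-3.03, 3.03]. Speed limits (rad/s): [2.39, 2.39, 3.01, 3.14, 3.14, 3.14].

## Interface

Orientations are given as [roll, pitch, yaw] about the fixed x, y, z axes, in that order (R = Rz(yaw) Ry(pitch) Rx(roll)).
In Python, from station import get_state, grab_frame, calibration, job_done, find_in, mark_of, tip_reach gives the robot as it stands.
- The arm moves only by the shell command python3 -m handwheel 'ROWS' [OPENING] [FORCE]. ROWS is JSON, a list of rows, each an object with "delta_pos": the shift along the world's x, y, z in units of 30 mm (1.0 is 30 mm), a list of three; "dr": the turn, a rotation vector about the world's x, y, z in degrees, a list of three. In form: [{"delta_pos": [tx, ty, tz], "dr": [rx, ry, rz]}, ...]. A call has 1 to 10 rows; each row shifts and turns the commanded pose from where the row before left it; what a row does not reach is not made up. A row lasts 1/10 s, in which the tool goes at most 50 mm and 8.59 degrees, less where a joint would pass 70% of its speed; a pose out of reach is approached as far as the arm can. A call is refused whole if a number of a shift passes 1 or a number of a turn 8.59, either way. A call with a gripper value outside its range is refused whole. OPENING is the closure, from -1 (fully open) to 1 (shut), set as the call begins (- or left out, the last holds). The fingers move at their own pace and stop on an object; FORCE is the grip in N (left out, the last holds). Time passes only in rows, so rows that do not move let the fingers close. It gives the time, the measured TCP pose, the force, the opening and the grip force at its end, in the units of the state.
- get_state(): the state, without advancing time (a new reading comes with each control period).
- grab_frame(name): name is "side" or "top"; returns the picture (400x640x3 uint8, red, green, blue); there is no depth.
- calibration(name): a dict with "fx", "fy", "cx", "cy" (pixels), "extrinsics" (4x4, takes a point from world to camera coordinates). Camera axes: x right, y down, z forward; pixel columns grow to the right and rows downward; lengths in m; the calibration is good to about 2 mm. A picture is of the moment at which its call begins. calibration takes no time and is no camera call.
- job_done(): hands the job in; it is judged then, once.
Trained networks look in the newest picture that a camera, given by its name, has taken for a name from the list of things; names that differ only in an ending like _2 or _b are one class to them, and where a whole thing is asked for, a point or a joint stands for the part that bears it (a point fixed in the world has none). Each returns a list of dicts, best first, with "conf" (0 to 1); they miss things now and then, are a little off and sometimes report something else, mostly with a low value. They report only what shows in the picture. A call takes as long as a camera call. They do not tell look-alikes from the thing itself.
- find_in(camera, query): "location" ([column, row] in pixels, amid what is visible of it).
- mark_of(camera, query): "location" ([column, row] in pixels: a listed point, or the origin of a listed thing).
The state is a dict: "t": time; "q": joint angles; "qd": joint speeds; "joint_efforts": joint torques, N m; "eef_pos": TCP position; "ee_rot": TCP orientation; "force": force on the tool from outside, world axes, zero at the start; "moment": the same for the moment, N m; "width": finger opening in m; "gripper_force": force on a finger pad.
Only numpy, scipy, OpenCV 4.12 (cv2) and the standard library are available. Lean on these libraries where they do the work, as an engineer would, in place of code of your own. Each camera call takes 0.05 s, during which the arm holds its last target. There are 200 camera calls.

## Task

Take the long capped tube from the rack and load it into the well of the tube reader: the reader's head hangs over the well, so slip the tube in at a lean from the open side and straighten it as it goes down. Then push the tube down against the sprung lift until the lift is fully home, let go of it, and leave the short tubes and everything else where they are.

Things in the scene. Friction and masses are not known exactly. Their poses are not given: they have to be found in the camera images.
- tube_mid (a point): Centre of the LONG capped glass tube, the one to load: straight, 16 mm in diameter all along, 130 mm long, round bottom (radius 8), flush white plug cap as its top 18 mm. z runs along the tube towards the cap. 30 g. It starts standing in one of the rack's three holes and is told from its neighbours only by its length (top 138 mm above the bench; theirs 88).
- tube_foot (a point): Lowest point of the long tube's round bottom, 65 mm below tube_mid along the tube; same axes.
- rack: White block rack fixed to the bench, 50 (x) x 170 (y) x 60 mm high, origin at the centre of its underside. Three upright 18 mm holes at y = -55, 0 and +55 mm, their floors 8 mm above the bench.
- short_a_mid (a point): Centre of a short capped tube (16 mm in diameter, 80 mm long) standing in the rack, top 88 mm above the bench; leave it there.
- short_b_mid (a point): Centre of the other short capped tube, same size; leave it there.
- well (a point): Tube reader (grey), fixed: centre of the mouth of its vertical well, in the flat top of the base, 80 mm above the bench. x points to the reader's rear (front faces -x), z up. The well is 24 mm in diameter; a 45 degree flare makes the mouth 40 mm across at the top, narrowing to 24 mm at 8 mm depth. The base reaches x -60 to +110, y -70 to +110 mm from here.
- head_corner (a point): Lower front corner, nearest -x and -y, of the reader's grey head, a fixed block hanging over the well: 9 mm to -x and 9 mm to -y of the well's axis, 98 mm above its mouth. From here the head reaches 114 mm to +x, 114 mm to +y and 30 mm up; its column stands at the rear (+x, +y). The space over the well is open only on its -x and -y sides. Same axes as well.
- lift (a joint): Sprung lift in the well, m: 0 = up, its flat top 55 mm below the mouth; 0.015 = fully home on a hard stop, 70 mm below. Starts 0 to 4 mm down. Yields only to a push of about 7 N, rising to 11 N at the bottom; a brake holds it where it is left, and the tube's weight does not move it. With it home, 60 mm of the tube standing on it shows above the mouth.
- pin_top (a point): Top of the lift's 6 mm steel indicator pin, rising from the reader's base beside the well (x -35, y +55 mm from the well's axis); it moves with the lift: 16 mm above the base when the lift is up, 1 mm when it is fully down. Only an indicator: not for pressing.
- flask_mid (a point): Centre of an amber bottle, 60 mm in diameter, 130 mm high; leave it alone.
- jar_mid (a point): Centre of a white jar, 56 mm in diameter, 70 mm high; leave it alone.
- vial_mid (a point): Centre of a small vial, 26 mm in diameter, 45 mm high; leave it alone.
There are look-alikes about, which are no part of the job. What is shaped like the part that bears tube_mid but purple or red is not meant.

How it is judged:
By the outcome, as a careful person would: the job done as asked, in the order asked, and still so for the second after the job is handed in, with the robot touching nothing.
It also fails if it takes over 46 s, if anything falls off the work surface, if the arm or the gripper's body presses on something with over 40 N, if the wrist force passes 120 N, or if a joint passes its speed limit or range.

## Working session

There is one attempt and no reset: what is moved stays moved. The work goes in short steps, Python scripts to look and compute and a shell command to move; the robot and the scene stay as the last step left them, time stands still between calls to the robot, and variables do not carry over. Pictures are saved under pics/ and viewed, at most 10 in all, crops included, and the job is handed in when it is done.

```bash
mkdir -p pics; ls
cat > h.py <<'E'
import numpy as np, cv2
from station import *
def cam(n):
    c=calibration(n); return np.array([[c["fx"],0,c["cx"]],[0,c["fy"],c["cy"]],[0,0,1]]),np.array(c["extrinsics"])
def proj(n,p):
    K,E=cam(n); q=K@(E[:3,:3]@np.array(p)+E[:3,3]); return q[:2]/q[2]
def onz(n,px,z):
    K,E=cam(n); R,t=E[:3,:3],E[:3,3]; o=-R.T@t; d=R.T@np.linalg.inv(K)@[px[0],px[1],1]; return o+d*(z-o[2])/d[2]
def tri(a,b):
    Ps=[(lambda K,E:K@E[:3])(*cam(n)) for n in("side","top")]
    X=cv2.triangulatePoints(Ps[0],Ps[1],np.array(a,float).reshape(2,1),np.array(b,float).reshape(2,1)); return (X[:3]/X[3]).ravel()
def save(n,f,box=None,s=1):
    im=grab_frame(n)[:,:,::-1]
    if box: im=im[box[1]:box[3],box[0]:box[2]]
    cv2.imwrite("pics/"+f,cv2.resize(im,None,fx=s,fy=s,interpolation=cv2.INTER_CUBIC))
E
python3 - <<'E'
from h import *
save("side","s0.png");save("top","t0.png")
s=get_state();print(s["eef_pos"],s["ee_rot"],s["width"],tip_reach)
for n in("side","top"):
    K,E=cam(n);print(n,(-E[:3,:3].T@E[:3,3]).round(3),E[2,:3].round(2),K[0,0])
    for q in("tube_mid","short_a_mid","rack","well","head_corner","pin_top","flask_mid","jar_mid","vial_mid"):
        print(q,[(np.round(d["location"]).tolist(),round(d["conf"],2)) for d in mark_of(n,q)[:4]])
E
```

```text
pics
[0.22359302 0.63641678 0.21142048] [ 3.14010644e+00 -1.59841202e-04 -3.37901183e-01] 0.08785077712755975 0.019
side [0.277 0.711 0.782] [ 0.24 -0.75 -0.61] 516.2376654488774
tube_mid [([374.0, 184.0], 0.84), ([309.0, 180.0], 0.81), ([340.0, 186.0], 0.79)]
short_a_mid [([331.0, 214.0], 0.43)]
rack [([332.0, 225.0], 0.82)]
well [([297.0, 282.0], 0.62)]
head_corner [([299.0, 240.0], 0.81)]
pin_top [([306.0, 304.0], 0.55)]
flask_mid [([236.0, 207.0], 0.93), ([344.0, 184.0], 0.68)]
jar_mid [([307.0, 160.0], 0.92)]
vial_mid [([384.0, 280.0], 0.7)]
top [ 0.452 -0.079  1.121] [ 0.09 -0.02 -1.  ] 403.53530140224825
tube_mid [([377.0, 232.0], 0.61), ([366.0, 171.0], 0.54), ([365.0, 205.0], 0.5)]
short_a_mid [([243.0, 209.0], 0.66), ([346.0, 206.0], 0.58), ([412.0, 163.0], 0.32)]
rack [([344.0, 205.0], 0.9)]
well [([244.0, 206.0], 0.97)]
head_corner [([238.0, 208.0], 0.66)]
pin_top []
flask_mid [([318.0, 129.0], 0.83)]
jar_mid [([411.0, 166.0], 0.71)]
vial_mid [([286.0, 263.0], 0.66), ([366.0, 205.0], 0.45)]
```

View pics/s0.png

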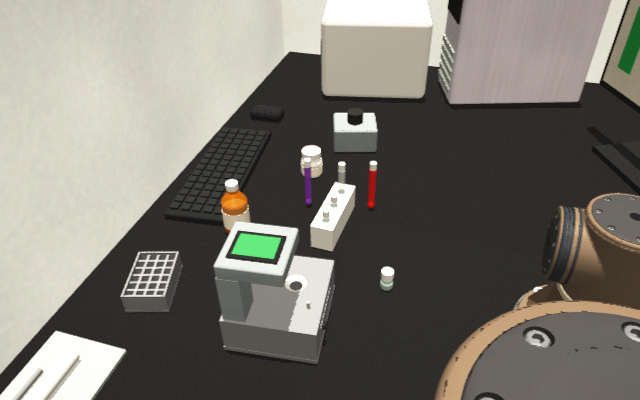

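View pics/t0.png

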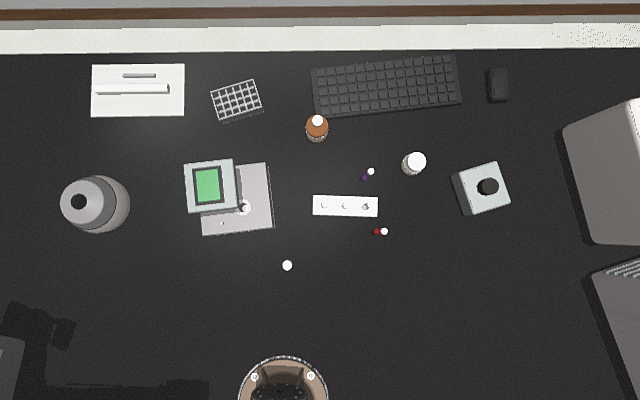

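Side view: candidates for the long tube are the glass tube with white cap in the rack's far hole (342,175), the purple tube (309,180), the red tube (372,185), and the short tubes (334,200) and (326,214). I choose the glass one at (342,175), and will check it in a crop. The reader mouth is at (296,284), its pin at (308,305). In the top view the rack is at (345,206) and the well at (244,207).

Run:
```python
from h import *
a=grab_frame("side")[:,:,::-1];b=grab_frame("top")[:,:,::-1]
r=lambda i:cv2.resize(i,None,fx=5,fy=5,interpolation=cv2.INTER_CUBIC)
c=np.hstack([r(a[150:255,300:380]),r(b[180:285,305:385])]);cv2.imwrite("pics/c1.png",c)
c=np.hstack([r(a[220:340,260:340]),r(b[145:265,185:265])]);cv2.imwrite("pics/c2.png",c)
print("well top z.08",onz("top",(244,206.5),.08),"side",onz("side",(296.5,283),.08),"tri",tri((297,282),(244,206)))
print("rack z0",onz("top",(344,205),0),onz("side",(332,225),0),tri((332,225),(344,205)))
print("head",tri((299,240),(238,208)))
```

```text
well top z.08 [0.51912452 0.08987418 0.08      ] side [0.51579562 0.09398865 0.08      ] tri [0.51807106 0.08956078 0.07768532]
rack z0 [ 0.52350229 -0.17508462  0.        ] [ 0.52218342 -0.17293119  0.        ] [ 0.52317136 -0.1753857  -0.00221978]
head [0.50921832 0.08722122 0.18228334]
```

View pics/c1.png

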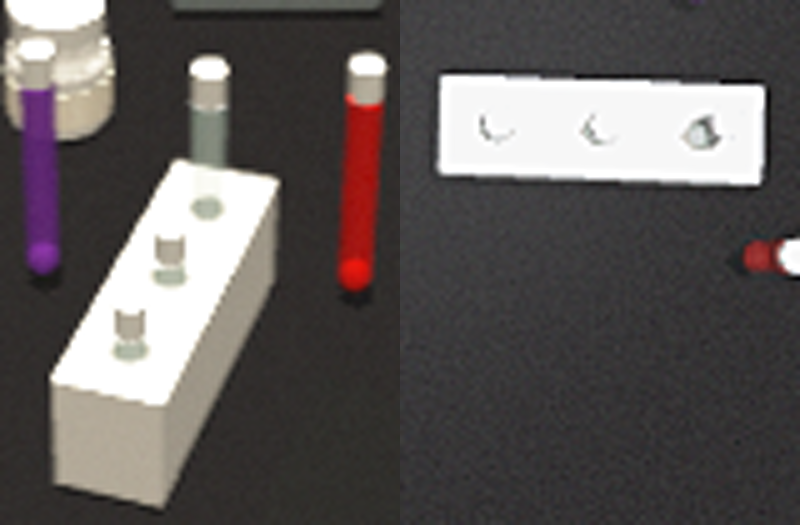

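View pics/c2.png

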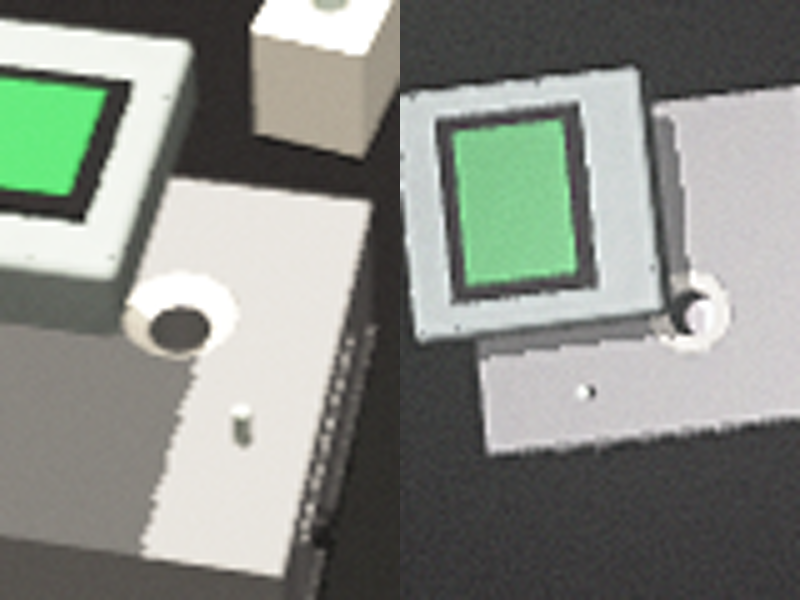

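The crops confirm it. The clear glass tube standing tall in the -y hole (side cap top 342,163) is the long one. The short caps are at (334,199) and (326,214), and the purple and red tubes stand outside the rack. The mouth is at side (296,283), with the head over its +x/+y side.

Run:
```python
from h import *
np.set_printoptions(precision=4,suppress=True)
S=[(336,182),(355.8,185.6),(333,231),(310,225.6)]; T=[(378.,197.4),(377.4,217),(312.6,214.8),(313,195)]
for n,P in(("side",S),("top",T)):
    C=np.array([onz(n,p,.06) for p in P]);m=C.mean(0);ax=(C[2]+C[3]-C[0]-C[1]);yaw=-np.arctan2(ax[0],ax[1])
    print(n,"rack",m,np.degrees(yaw),"hole-",m[:2]-.055*np.array([-np.sin(yaw),np.cos(yaw)]))
print("tube top side",onz("side",(341.8,163),.138))
print("well",onz("side",(296.1,282.8),.08),onz("top",(243.4,207.6),.08))
a=onz("top",(202.4,235.6),.08);b=onz("top",(272.6,229),.08);print("reader front",a,b,np.degrees(np.arctan2(b[0]-a[0],a[1]-b[1])))
w=onz("top",(201.5,214.5),.208);v=onz("top",(238,208),.208);print("head corner top",v,w,np.degrees(np.arctan2(v[0]-w[0],w[1]-v[1])))
print("pin",tri((308.2,302),(222,223)))
print("red",tri((371,205),(375.6,231.4)),tri((373.4,162.4),(384,231.4)),"purple",tri((308.6,201.6),(364,178)),tri((307.6,159.4),(371,171)))
print("vial",onz("top",(287,265),.045),"flask",onz("top",(317,121),.13),"jar",onz("top",(416,161),.07))
```

```text
side rack [ 0.5172 -0.1741  0.06  ] -3.3249843686783884 hole- [ 0.514 -0.229]
top rack [ 0.5169 -0.1732  0.06  ] -3.053974475305084 hole- [ 0.514  -0.2281]
tube top side [ 0.5154 -0.2296  0.138 ]
well [0.5167 0.0937 0.08  ] [0.5163 0.0914 0.08  ]
reader front [0.4465 0.1962 0.08  ] [0.46   0.0168 0.08  ] 4.297244220680695
head corner top [0.5077 0.0827 0.208 ] [0.4945 0.1647 0.208 ] 9.137186590098246
pin [0.4772 0.1432 0.0941]
red [ 0.4487 -0.2594  0.0095] [ 0.449 -0.26   0.132] purple [ 0.5976 -0.2317  0.0092] [ 0.5978 -0.2331  0.1311]
vial [ 0.365 -0.017  0.045] flask [ 0.7273 -0.1014  0.13  ] jar [ 0.6322 -0.3625  0.07  ]
```

```bash
python3 -m handwheel '[{"delta_pos":[1,-1,0.4],"dr":[0,0,-6]},{"delta_pos":[1,-1,0.4],"dr":[0,0,-6]},{"delta_pos":[1,-1,0.4],"dr":[0,0,-6]},{"delta_pos":[1,-1,0.4],"dr":[0,0,-6]},{"delta_pos":[1,-1,0.4],"dr":[0,0,-6]},{"delta_pos":[1,-1,0.4],"dr":[0,0,-6]},{"delta_pos":[1,-1,0.4],"dr":[0,0,-6]},{"delta_pos":[1,-1,0.4],"dr":[0,0,-6]},{"delta_pos":[1,-1,0.4],"dr":[0,0,-6]},{"delta_pos":[0.7,-1,0.4],"dr":[0,0,-6]}]' 0.09 30
python3 -m handwheel '[{"delta_pos":[0,-1,0],"dr":[0,0,0]},{"delta_pos":[0,-1,0],"dr":[0,0,0]},{"delta_pos":[0,-1,0],"dr":[0,0,0]},{"delta_pos":[0,-1,0],"dr":[0,0,0]},{"delta_pos":[0,-1,0],"dr":[0,0,0]},{"delta_pos":[0,-1,0],"dr":[0,0,0]},{"delta_pos":[0,-1,0],"dr":[0,0,0]},{"delta_pos":[0,-1,0],"dr":[0,0,0]},{"delta_pos":[0,-1,0],"dr":[0,0,0]},{"delta_pos":[0,-1,0],"dr":[0,0,0]}]'
python3 -c "
from h import *
print(get_state()['q'])"
```

```text
t: 2.1
eef_pos: [0.5161, 0.3353, 0.3326]
ee_rot: [-3.141, -0.0, -1.39]
force: [1.0, -0.4, -1.1]
width: 0.0401
gripper_force: 0.0
t: 3.1
eef_pos: [0.5145, 0.0356, 0.3325]
ee_rot: [-3.141, 0.0, -1.385]
force: [-0.3, -0.0, 1.0]
width: 0.0396
gripper_force: 0.0
[ 4.50169334e-01  3.49768405e-02 -1.27852330e-01 -6.39591274e-06
 -1.40734439e+00 -2.64243206e-01]
```

```bash
python3 -m handwheel '[{"delta_pos":[0,-0.98,0],"dr":[6.55,1.23,0]},{"delta_pos":[0,-0.98,0],"dr":[6.55,1.23,0]},{"delta_pos":[0,-0.98,0],"dr":[6.55,1.23,0]},{"delta_pos":[0,-0.98,0],"dr":[6.55,1.23,0]},{"delta_pos":[0,-0.98,0],"dr":[6.55,1.23,0]},{"delta_pos":[0,-0.98,0],"dr":[6.55,1.23,0]},{"delta_pos":[0,-0.98,0],"dr":[6.55,1.23,0]},{"delta_pos":[0,-0.98,0],"dr":[6.55,1.23,0]},{"delta_pos":[0,-0.98,0],"dr":[6.55,1.23,0]},{"delta_pos":[0,0,0],"dr":[0,0,0]}]'
cat >> h.py <<'E'
def st(tgt=None):
    from scipy.spatial.transform import Rotation as R
    s=get_state();M=R.from_euler("xyz",s["ee_rot"]).as_matrix();print("q",np.round(s["q"],2),"pos",np.round(s["eef_pos"],4),"w",round(s["width"],4),"F",np.round(s["force"],1),"t",s["t"])
    print("ytool",M[:,1].round(3),"ztool",M[:,2].round(3),"a",np.degrees(np.arcsin(-M[2,2])).round(2),"az",np.degrees(np.arctan2(M[1,2],M[0,2])).round(2),"tilt y",np.degrees(np.arcsin(M[2,1])).round(2))
    if tgt is not None: print("units",((np.array(tgt)-s["eef_pos"])/.03).round(3))
E
python3 -c "
from h import *
st([.5143,-.2288,.116])"
```

```text
t: 4.1
eef_pos: [0.5138, -0.2329, 0.3236]
ee_rot: [3.118, 1.062, -1.413]
force: [1.3, -0.0, -2.3]
width: 0.04
gripper_force: 0.0
q [-0.62  0.62  0.55 -0.85 -2.21  0.52] pos [ 0.5138 -0.2329  0.3236] w 0.04 F [ 1.3 -0.  -2.3] t 4.1
ytool [-0.984 -0.178  0.012] ztool [-0.161  0.859 -0.487] a 29.12 az 100.64 tilt y 0.67
units [ 0.015  0.135 -6.92 ]
```

```bash
python3 -m handwheel '[{"delta_pos":[0,0.13,-0.9],"dr":[0,-0.6,0]},{"delta_pos":[0.02,0,-0.9],"dr":[0,0,0]},{"delta_pos":[0,0,-0.9],"dr":[0,0,0]},{"delta_pos":[0,0,-0.9],"dr":[0,0,0]},{"delta_pos":[0,0,-0.9],"dr":[0,0,0]},{"delta_pos":[0,0,-0.75],"dr":[0,0,0]},{"delta_pos":[0,0,0],"dr":[0,0,0]}]'
python3 -c "
from h import *
st([.5143,-.2288,.116])
print(proj('side',[.5143,-.2288,.138]),proj('side',get_state()['eef_pos']))
save('side','s1.png',(280,90,400,210),5)"
```

```text
t: 4.8
eef_pos: [0.5145, -0.2228, 0.1717]
ee_rot: [-3.129, 1.049, -1.374]
force: [0.2, -0.6, -0.9]
width: 0.0397
gripper_force: 0.0
q [-0.59  0.72  0.37 -0.74 -1.98  0.76] pos [ 0.5145 -0.2228  0.1717] w 0.0397 F [ 0.2 -0.6 -0.9] t 4.8
ytool [-0.983 -0.185 -0.006] ztool [-0.157  0.853 -0.498] a 29.88 az 100.43 tilt y -0.36
units [-0.006 -0.2   -1.858]
[342.17421416 163.27170606] [341.61396459 151.89741354]
```

View pics/s1.png

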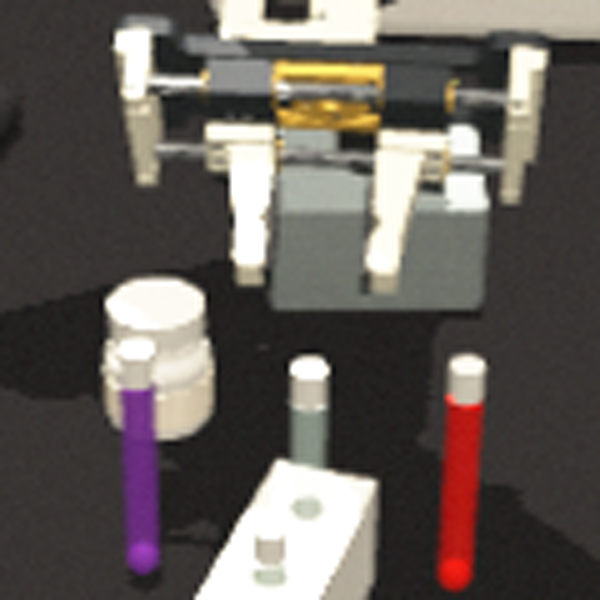

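The crop shows the jaws (tips at 248,280 and 382,288) centred over the clear tube's cap (310,362), and the gripper body behind the purple and red tubes. I go down and grip.

```bash
python3 -m handwheel '[{"delta_pos":[0,-0.1,-0.5],"dr":[0,0,0]},{"delta_pos":[0,-0.1,-0.5],"dr":[0,0,0]},{"delta_pos":[0,0,-0.5],"dr":[0,0,0]},{"delta_pos":[0,0,-0.33],"dr":[0,0,0]},{"delta_pos":[0,0,0],"dr":[0,0,0]},{"delta_pos":[0,0,0],"dr":[0,0,0]}]'
python3 -c "
from h import *
st([.5143,-.2288,.116])"
```

```text
t: 5.45
eef_pos: [0.5153, -0.2298, 0.1197]
ee_rot: [-3.122, 1.045, -1.368]
force: [-0.2, -0.2, 0.8]
width: 0.0399
gripper_force: 0.0
q [-0.59  0.78  0.35 -0.72 -1.92  0.82] pos [ 0.5153 -0.2298  0.1197] w 0.0399 F [-0.2 -0.2  0.8] t 5.45
ytool [-0.983 -0.185 -0.01 ] ztool [-0.155  0.851 -0.502] a 30.11 az 100.32 tilt y -0.57
units [-0.033  0.035 -0.123]
```

```bash
python3 -m handwheel '[{"delta_pos":[-0.03,0.03,-0.12],"dr":[0,0.55,0]},{"delta_pos":[0,0,0],"dr":[0,0,0]}]'
python3 -m handwheel '[{"delta_pos":[0,0,0],"dr":[0,0,0]},{"delta_pos":[0,0,0],"dr":[0,0,0]},{"delta_pos":[0,0,0],"dr":[0,0,0]},{"delta_pos":[0,0,0],"dr":[0,0,0]},{"delta_pos":[0,0,0],"dr":[0,0,0]},{"delta_pos":[0,0,0],"dr":[0,0,0]}]' 1 40
python3 -c "
from h import *
st()"
```

```text
t: 5.65
eef_pos: [0.5145, -0.2288, 0.1164]
ee_rot: [-3.14, 1.047, -1.384]
force: [-0.1, -0.5, 0.0]
width: 0.0399
gripper_force: 0.0
t: 6.25
eef_pos: [0.5144, -0.229, 0.1163]
ee_rot: [-3.139, 1.047, -1.383]
force: [-0.4, -0.5, 0.2]
width: 0.0013
gripper_force: 0.0
q [-0.59  0.79  0.35 -0.71 -1.92  0.82] pos [ 0.5144 -0.229   0.1163] w 0.0013 F [-0.4 -0.5  0.2] t 6.25
ytool [-0.983 -0.185 -0.001] ztool [-0.159  0.851 -0.5  ] a 30.03 az 100.6 tilt y -0.06
```

```bash
python3 -c "
from h import *
a=grab_frame('side')[:,:,::-1];b=grab_frame('top')[:,:,::-1]
r=lambda i:cv2.resize(i,None,fx=4,fy=4,interpolation=cv2.INTER_CUBIC)
cv2.imwrite('pics/c3.png',np.hstack([r(a[120:245,290:390]),r(b[135:260,320:420])]))
print(proj('side',get_state()['eef_pos']),proj('top',get_state()['eef_pos']))"
```

```text
[342.01519895 171.20759613] [369.55768437 205.21567982]
```

View pics/c3.png

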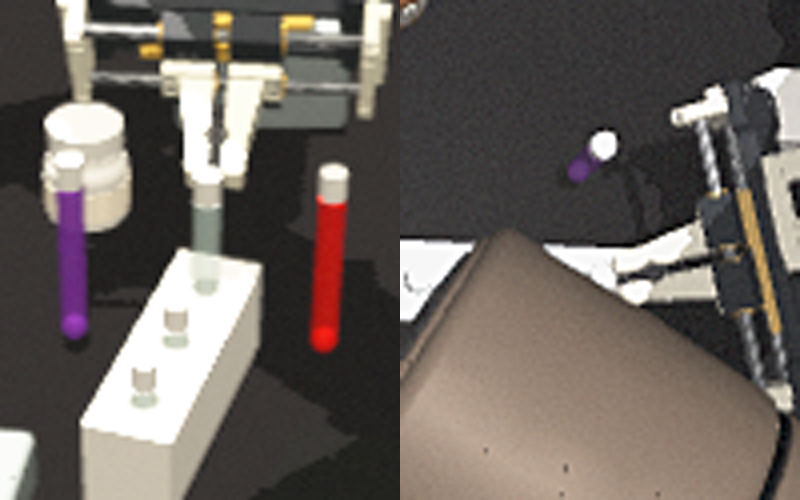

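The fingers closed just behind the tube, which is still standing in its hole. Side view: cap (341,164), right fingertip (348,166). I check how far out the fingertips actually are.

```bash
python3 -c "
from h import *
from scipy.spatial.transform import Rotation as R
s=get_state();p=np.array(s['eef_pos']);z=R.from_euler('xyz',s['ee_rot']).as_matrix()[:,2]
for k in(-.03,-.02,-.01,0,.01,.019): print(k,proj('side',p+k*z).round(1),proj('top',p+k*z).round(1),'| then',proj('side',np.array([.5145,-.2228,.1717])+k*z).round(1))
print('cap',proj('side',[.5143,-.2288,.138]),proj('top',[.5143,-.2288,.138]))
print('rtip',tri((348,166),(377.5,209)))
b=grab_frame('top')[:,:,::-1][180:230,345:415];a=grab_frame('side')[:,:,::-1][140:190,310:380]
cv2.imwrite('pics/c4.png',np.vstack([cv2.resize(i,None,fx=8,fy=6,interpolation=cv2.INTER_CUBIC) for i in(a,b)]))"
```

```text
-0.03 [342.9 159.4] [380.7 202.7] | then [342.5 139.9]
-0.02 [342.6 163.3] [377.  203.5] | then [342.2 143.9]
-0.01 [342.3 167.2] [373.2 204.4] | then [341.9 147.9]
0 [342.  171.2] [369.6 205.2] | then [341.6 151.9]
0.01 [341.7 175.2] [365.9 206. ] | then [341.3 156. ]
0.019 [341.4 178.8] [362.6 206.8] | then [341.  159.6]
cap [342.17421416 163.27170606] [370.7963475  204.68803659]
rtip [ 0.50491305 -0.24782339  0.11999264]
```

View pics/c4.png

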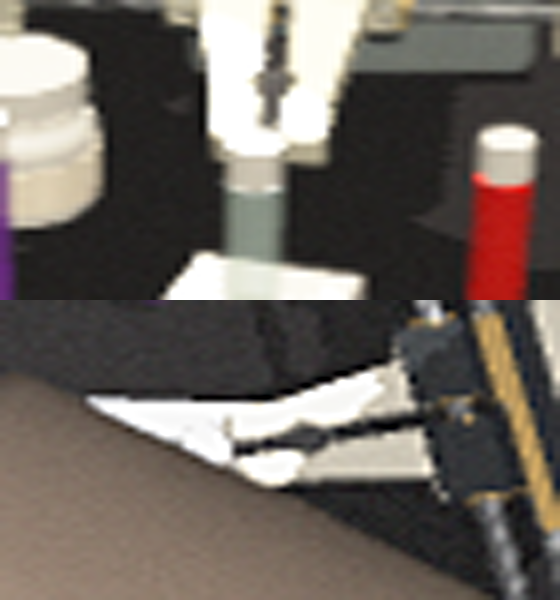

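The visible fingertips (side row about 166, top column about 376) sit about 31 mm short of where the stated TCP and tip_reach put them. The tool's real grasp point is therefore TCP − 31 mm along the tool axis, which also explains the miss. I reopen, advance 31 mm along the tool and grip again.

```bash
python3 -m handwheel '[{"delta_pos":[0,0,0],"dr":[0,0,0]},{"delta_pos":[0,0,0],"dr":[0,0,0]},{"delta_pos":[0,0,0],"dr":[0,0,0]},{"delta_pos":[0,0,0],"dr":[0,0,0]}]' 0.09
python3 -m handwheel '[{"delta_pos":[-0.06,0.3,-0.18],"dr":[0,0,0]},{"delta_pos":[-0.06,0.3,-0.18],"dr":[0,0,0]},{"delta_pos":[-0.05,0.28,-0.16],"dr":[0,0,0]},{"delta_pos":[0,0,0],"dr":[0,0,0]},{"delta_pos":[0,0,0],"dr":[0,0,0]}]'
python3 -m handwheel '[{"delta_pos":[0,0,0],"dr":[0,0,0]},{"delta_pos":[0,0,0],"dr":[0,0,0]},{"delta_pos":[0,0,0],"dr":[0,0,0]},{"delta_pos":[0,0,0],"dr":[0,0,0]},{"delta_pos":[0,0,0],"dr":[0,0,0]}]' 1 40
python3 - <<'E'
from h import *
st()
from scipy.spatial.transform import Rotation as R
s=get_state();z=R.from_euler("xyz",s["ee_rot"]).as_matrix()[:,2];print("G",np.array(s["eef_pos"])-.031*z)
E
```

```text
t: 6.85
eef_pos: [0.5144, -0.229, 0.1163]
ee_rot: [-3.14, 1.047, -1.383]
force: [0.1, 0.2, 0.0]
width: 0.0267
gripper_force: 0.0
t: 7.35
eef_pos: [0.5092, -0.2022, 0.1006]
ee_rot: [-3.14, 1.047, -1.383]
force: [0.1, -0.5, 1.2]
width: 0.0398
gripper_force: 0.0
t: 7.85
eef_pos: [0.5098, -0.2027, 0.1007]
ee_rot: [-3.137, 1.046, -1.382]
force: [0.5, 0.3, -0.1]
width: 0.015
gripper_force: 39.9
q [-0.57  0.78  0.29 -0.72 -1.86  0.84] pos [ 0.5098 -0.2027  0.1007] w 0.015 F [ 0.5  0.3 -0.1] t 7.85
ytool [-0.983 -0.184 -0.002] ztool [-0.158  0.851 -0.501] a 30.06 az 100.54 tilt y -0.12
G [ 0.51474194 -0.2290581   0.11621376]
```

```bash
cat >> h.py <<'E'
from scipy.spatial.transform import Rotation as R
import json
W=np.array([.5165,.0925,.08]);YAW=np.radians(5)
def tube():
    g=json.load(open("g.json"));s=get_state();M=R.from_euler("xyz",s["ee_rot"]).as_matrix();p=np.array(s["eef_pos"])
    return p+M@g["foot"],M@g["ax"],M,p
def go(u,v,h,lean,w=W):
    "foot bottom in reader frame (mm), lean deg to -y"
    f,ax,M,p=tube();g=json.load(open("g.json"));Z=R.from_euler("z",YAW).as_matrix()
    ft=w+Z@np.array([u,v,h])/1000;at=Z@R.from_euler("x",lean,degrees=True).apply([0,0,1])
    yt=Z@[-1,0,0];yt/=np.linalg.norm(yt)
    gy=np.array([0,1,0.])-np.dot([0,1,0],g["ax"])*np.array(g["ax"]);gy/=np.linalg.norm(gy)
    A=np.array([g["ax"],gy,np.cross(g["ax"],gy)]).T;B=np.array([at,yt,np.cross(at,yt)]).T;Mt=B@A.T
    pt=ft-Mt@g["foot"]
    rl=Z.T@(f-w)*1000
    print("foot(reader mm)",rl.round(1),"ax(reader)",(Z.T@ax).round(3),"-> units",((pt-p)/.03).round(2),"dr",np.degrees(R.from_matrix(Mt@M.T).as_rotvec()).round(2),"tcp",pt.round(3))
E
python3 - <<'E'
from h import *
s=get_state();M=R.from_euler("xyz",s["ee_rot"]).as_matrix();p=np.array(s["eef_pos"])
json.dump({"foot":(M.T@(np.array([.5145,-.229,.008])-p)).tolist(),"ax":(M.T@[0,0,1]).tolist()},open("g.json","w"))
go(0,-60,60,0);go(0,-60,60,15);go(0,-8.5,15,15)
E
python3 -m handwheel '[{"delta_pos":[0,0,0.5],"dr":[0,0,0]},{"delta_pos":[0,0,0.8],"dr":[0,0,0]},{"delta_pos":[0,0,1],"dr":[0,0,0]},{"delta_pos":[0,0,1],"dr":[0,0,0]},{"delta_pos":[0,0,1],"dr":[0,0,0]},{"delta_pos":[0,0,0.5],"dr":[0,0,0]},{"delta_pos":[0,0,0],"dr":[0,0,0]}]'
python3 - <<'E'
from h import *
st();go(0,-60,50,15);go(0,-8.5,15,15)
E
```

```text
foot(reader mm) [ -30.  -320.1  -72. ] ax(reader) [-0. -0.  1.] -> units [0.33 8.74 4.4 ] dr [-0.    0.   -5.61] tcp [0.52  0.059 0.233]
foot(reader mm) [ -30.  -320.1  -72. ] ax(reader) [-0. -0.  1.] -> units [0.4  7.91 4.53] dr [14.87  2.04 -5.58] tcp [0.522 0.035 0.236]
foot(reader mm) [ -30.  -320.1  -72. ] ax(reader) [-0. -0.  1.] -> units [0.25 9.62 3.03] dr [14.87  2.04 -5.58] tcp [0.517 0.086 0.191]
t: 8.55
eef_pos: [0.5095, -0.2032, 0.2477]
ee_rot: [-3.133, 1.043, -1.377]
force: [0.7, 0.4, -0.3]
width: 0.0149
gripper_force: 39.9
q [-0.58  0.63  0.39 -0.78 -2.05  0.66] pos [ 0.5095 -0.2032  0.2477] w 0.0149 F [ 0.7  0.4 -0.3] t 8.55
ytool [-0.983 -0.185 -0.005] ztool [-0.158  0.849 -0.504] a 30.26 az 100.51 tilt y -0.26
foot(reader mm) [ -30.1 -320.9   75.1] ax(reader) [-0.003  0.003  1.   ] -> units [ 0.41  7.93 -0.71] dr [15.04  2.21 -5.61] tcp [0.522 0.035 0.226]
foot(reader mm) [ -30.1 -320.9   75.1] ax(reader) [-0.003  0.003  1.   ] -> units [ 0.26  9.64 -1.87] dr [15.04  2.21 -5.61] tcp [0.517 0.086 0.191]
```

```bash
python3 -m handwheel '[{"delta_pos":[0.05,0.6,0],"dr":[0,0,0]},{"delta_pos":[0.05,0.95,0],"dr":[2,0.3,-0.7]},{"delta_pos":[0.05,1,0],"dr":[2,0.3,-0.7]},{"delta_pos":[0.05,1,0],"dr":[2,0.3,-0.7]},{"delta_pos":[0.05,1,0],"dr":[2,0.3,-0.7]},{"delta_pos":[0.05,1,0],"dr":[2,0.3,-0.7]},{"delta_pos":[0.05,1,0],"dr":[2,0.3,-0.7]},{"delta_pos":[0.05,0.9,-0.3],"dr":[2,0.3,-0.7]},{"delta_pos":[0,0.5,-0.4],"dr":[1,0.1,-0.7]},{"delta_pos":[0,0,0],"dr":[0,0,0]}]'
python3 - <<'E'
from h import *
go(0,-9,18,15)
f,ax,M,p=tube();print("side foot/top",proj("side",f),proj("side",f+.13*ax),"top",proj("top",f),proj("top",f+.13*ax))
a=grab_frame('side')[:,:,::-1];b=grab_frame('top')[:,:,::-1]
r=lambda i:cv2.resize(i,None,fx=4,fy=4,interpolation=cv2.INTER_CUBIC)
cv2.imwrite('pics/c5.png',np.hstack([r(a[190:325,250:350]),r(b[145:280,200:300])]))
E
```

```text
t: 9.55
eef_pos: [0.5197, 0.0381, 0.2211]
ee_rot: [3.116, 1.315, -1.507]
force: [-0.2, -0.3, -0.5]
width: 0.0153
gripper_force: 39.9
foot(reader mm) [ -2.7 -55.7  44.7] ax(reader) [ 0.009 -0.266  0.964] -> units [-0.08  1.58 -0.89] dr [-0.35 -0.52 -0.09] tcp [0.517 0.085 0.194]
side foot/top [303.84185594 244.54520088] [305.38721972 179.48523514] top [262.60281688 205.17214468] [271.72720714 199.23483646]
```

View pics/c5.png

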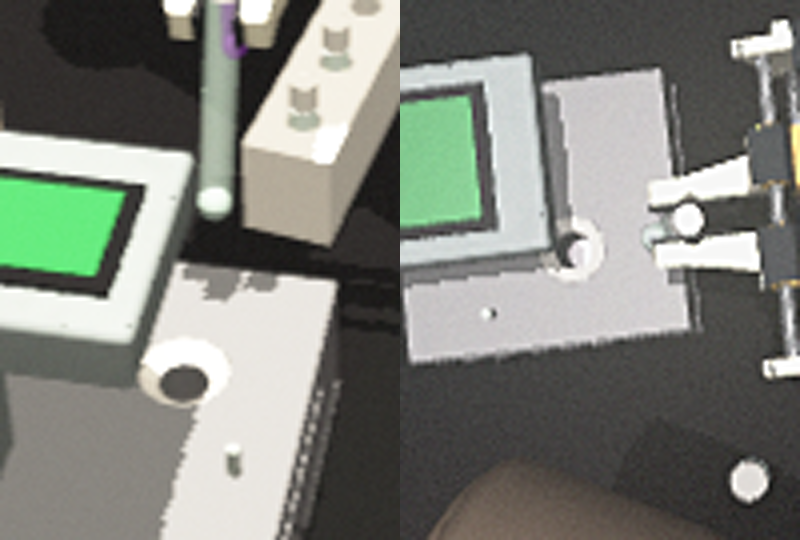

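The picture shows the tube held straight in the jaws, leaning as planned. Its foot is at side (304,243) and top (263,204), with the cap at top (272,200). All are within about 1 px of prediction, so I move to the mouth.

```bash
python3 -m handwheel '[{"delta_pos":[-0.02,0.4,-0.2],"dr":[-0.2,-0.5,0]},{"delta_pos":[-0.02,0.4,-0.2],"dr":[0,0,0]},{"delta_pos":[-0.02,0.4,-0.25],"dr":[0,0,0]},{"delta_pos":[-0.02,0.38,-0.24],"dr":[0,0,0]},{"delta_pos":[0,0,0],"dr":[0,0,0]},{"delta_pos":[0,0,0],"dr":[0,0,0]}]'
python3 - <<'E'
from h import *
st();go(0,-9,18,15);go(0,-4.4,1,15);go(0,1.5,-20,15);go(0,2,-30,14)
E
```

```text
t: 10.25
eef_pos: [0.5187, 0.0837, 0.1968]
ee_rot: [-3.114, 1.307, -1.456]
force: [-0.4, -0.7, -1.3]
width: 0.015
gripper_force: 39.9
q [-0.35  0.58 -0.01 -1.1  -1.76  0.71] pos [0.5187 0.0837 0.1968] w 0.015 F [-0.4 -0.7 -1.3] t 10.25
ytool [-0.996 -0.088 -0.007] ztool [-0.083  0.962 -0.261] a 15.11 az 94.96 tilt y -0.41
foot(reader mm) [  1.6 -10.9  20.3] ax(reader) [-0.005 -0.258  0.966] -> units [-0.04  0.06 -0.08] dr [ 0.02  0.3  -0.1 ] tcp [0.517 0.085 0.194]
foot(reader mm) [  1.6 -10.9  20.3] ax(reader) [-0.005 -0.258  0.966] -> units [-0.06  0.21 -0.64] dr [ 0.02  0.3  -0.1 ] tcp [0.517 0.09  0.177]
foot(reader mm) [  1.6 -10.9  20.3] ax(reader) [-0.005 -0.258  0.966] -> units [-0.07  0.4  -1.34] dr [ 0.02  0.3  -0.1 ] tcp [0.516 0.096 0.156]
foot(reader mm) [  1.6 -10.9  20.3] ax(reader) [-0.005 -0.258  0.966] -> units [-0.08  0.48 -1.68] dr [-0.97  0.21 -0.11] tcp [0.516 0.098 0.146]
```

```bash
python3 -m handwheel '[{"delta_pos":[-0.04,0.1,-0.3],"dr":[0,0.3,0]},{"delta_pos":[-0.02,0.1,-0.3],"dr":[0,0,0]},{"delta_pos":[-0.01,0.08,-0.3],"dr":[0,0,0]},{"delta_pos":[0,0.07,-0.25],"dr":[0,0,0]},{"delta_pos":[0,0.05,-0.2],"dr":[0,0,0]},{"delta_pos":[0,0,0],"dr":[0,0,0]},{"delta_pos":[0,0,0],"dr":[0,0,0]}]'
python3 - <<'E'
from h import *
st();go(0,1.5,-20,15);go(0,2,-30,14);go(0,2,-38,8)
E
```

```text
t: 10.95
eef_pos: [0.5168, 0.0953, 0.1563]
ee_rot: [-3.133, 1.308, -1.475]
force: [1.0, -0.7, 0.1]
width: 0.015
gripper_force: 39.9
q [-0.33  0.64 -0.04 -1.1  -1.71  0.77] pos [0.5168 0.0953 0.1563] w 0.015 F [ 1.  -0.7  0.1] t 10.95
ytool [-0.996 -0.088 -0.002] ztool [-0.084  0.962 -0.26 ] a 15.08 az 94.99 tilt y -0.13
foot(reader mm) [  0.3   0.9 -20.1] ax(reader) [ 0.    -0.258  0.966] -> units [-0.01  0.02  0.  ] dr [ 0.02  0.01 -0.05] tcp [0.516 0.096 0.156]
foot(reader mm) [  0.3   0.9 -20.1] ax(reader) [ 0.    -0.258  0.966] -> units [-0.02  0.09 -0.33] dr [-0.98 -0.08 -0.05] tcp [0.516 0.098 0.146]
foot(reader mm) [  0.3   0.9 -20.1] ax(reader) [ 0.    -0.258  0.966] -> units [-0.05  0.42 -0.63] dr [-6.95 -0.6  -0.05] tcp [0.515 0.108 0.138]
```

```bash
python3 -m handwheel '[{"delta_pos":[-0.01,0.05,-0.17],"dr":[-0.5,0,0]},{"delta_pos":[0,0.05,-0.17],"dr":[-0.5,0,0]},{"delta_pos":[0,0.08,-0.17],"dr":[-1,-0.1,0]},{"delta_pos":[0,0,0],"dr":[0,0,0]},{"delta_pos":[0,0,0],"dr":[0,0,0]}]'
python3 - <<'E'
from h import *
st();go(0,4,-36,13);go(0,2.5,-44,6);go(0,0.5,-50,0)
E
```

```text
t: 11.45
eef_pos: [0.5164, 0.101, 0.1414]
ee_rot: [-3.136, 1.272, -1.478]
force: [-0.8, 0.6, -0.6]
width: 0.015
gripper_force: 39.9
q [-0.31  0.64 -0.05 -1.08 -1.67  0.78] pos [0.5164 0.101  0.1414] w 0.015 F [-0.8  0.6 -0.6] t 11.45
ytool [-0.996 -0.088 -0.002] ztool [-0.084  0.952 -0.294] a 17.1 az 95.02 tilt y -0.09
foot(reader mm) [  0.4   3.2 -35. ] ax(reader) [ 0.001 -0.224  0.975] -> units [-0.02  0.02 -0.03] dr [ 0.04 -0.02 -0.07] tcp [0.516 0.102 0.14 ]
foot(reader mm) [  0.4   3.2 -35. ] ax(reader) [ 0.001 -0.224  0.975] -> units [-0.05  0.36 -0.35] dr [-6.93 -0.64 -0.07] tcp [0.515 0.112 0.131]
foot(reader mm) [  0.4   3.2 -35. ] ax(reader) [ 0.001 -0.224  0.975] -> units [-0.07  0.62 -0.62] dr [-12.91  -1.16  -0.07] tcp [0.514 0.12  0.123]
```

```bash
python3 -m handwheel '[{"delta_pos":[-0.02,0.12,-0.12],"dr":[-2.3,-0.2,0]},{"delta_pos":[-0.02,0.12,-0.12],"dr":[-2.3,-0.2,0]},{"delta_pos":[-0.01,0.12,-0.12],"dr":[-2.3,-0.2,0]},{"delta_pos":[0,0,0],"dr":[0,0,0]}]'
python3 - <<'E'
from h import *
st()
E
python3 -m handwheel '[{"delta_pos":[-0.01,0.09,-0.09],"dr":[-2,-0.2,0]},{"delta_pos":[-0.01,0.09,-0.09],"dr":[-2,-0.2,0]},{"delta_pos":[-0.01,0.08,-0.09],"dr":[-2,-0.2,0]},{"delta_pos":[0,0,0],"dr":[0,0,0]},{"delta_pos":[0,0,0],"dr":[0,0,0]}]'
python3 - <<'E'
from h import *
st();go(0,0,-55,0);go(0,0,-70,0)
E
```

```text
t: 11.85
eef_pos: [0.5152, 0.1122, 0.1314]
ee_rot: [-3.133, 1.15, -1.474]
force: [0.6, 0.3, -0.7]
width: 0.0153
gripper_force: 39.9
q [-0.26  0.57 -0.09 -1.03 -1.56  0.73] pos [0.5152 0.1122 0.1314] w 0.0153 F [ 0.6  0.3 -0.7] t 11.85
ytool [-0.996 -0.089 -0.003] ztool [-0.08   0.909 -0.408] a 24.09 az 95.01 tilt y -0.19
t: 12.35
eef_pos: [0.5139, 0.1193, 0.1225]
ee_rot: [-3.137, 1.048, -1.478]
force: [-0.2, -1.3, -0.9]
width: 0.0151
gripper_force: 39.9
q [-0.2   0.52 -0.12 -0.99 -1.47  0.68] pos [0.5139 0.1193 0.1225] w 0.0151 F [-0.2 -1.3 -0.9] t 12.35
ytool [-0.996 -0.088 -0.002] ztool [-0.075  0.863 -0.499] a 29.96 az 94.98 tilt y -0.14
foot(reader mm) [ -0.4   0.4 -50.3] ax(reader) [-0.    -0.002  1.   ] -> units [ 0.02 -0.01 -0.16] dr [-0.1   0.01 -0.06] tcp [0.514 0.119 0.118]
foot(reader mm) [ -0.4   0.4 -50.3] ax(reader) [-0.    -0.002  1.   ] -> units [ 0.02 -0.01 -0.66] dr [-0.1   0.01 -0.06] tcp [0.514 0.119 0.103]
```

Upright in the well with no side forces. I press down gradually and watch the force.

```bash
python3 -m handwheel '[{"delta_pos":[0.01,-0.01,-0.08],"dr":[0,0,0]},{"delta_pos":[0,0,-0.08],"dr":[0,0,0]},{"delta_pos":[0,0,-0.08],"dr":[0,0,0]},{"delta_pos":[0,0,-0.08],"dr":[0,0,0]},{"delta_pos":[0,0,0],"dr":[0,0,0]},{"delta_pos":[0,0,0],"dr":[0,0,0]}]' - 55
python3 - <<'E'
from h import *
st();go(0,0,-70,0)
E
python3 -m handwheel '[{"delta_pos":[0,0,-0.08],"dr":[0,0,0]},{"delta_pos":[0,0,-0.08],"dr":[0,0,0]},{"delta_pos":[0,0,-0.08],"dr":[0,0,0]},{"delta_pos":[0,0,0],"dr":[0,0,0]},{"delta_pos":[0,0,0],"dr":[0,0,0]}]'
python3 - <<'E'
from h import *
st();go(0,0,-70,0)
E
```

```text
t: 12.95
eef_pos: [0.5144, 0.1191, 0.113]
ee_rot: [-3.137, 1.048, -1.479]
force: [0.2, -0.6, 4.5]
width: 0.015
gripper_force: 54.9
q [-0.2   0.53 -0.12 -0.99 -1.46  0.7 ] pos [0.5144 0.1191 0.113 ] w 0.015 F [ 0.2 -0.6  4.5] t 12.95
ytool [-0.996 -0.088 -0.002] ztool [-0.075  0.863 -0.499] a 29.95 az 94.97 tilt y -0.13
foot(reader mm) [ -0.    0.1 -59.7] ax(reader) [-0.    -0.002  1.   ] -> units [ 0.    0.   -0.34] dr [-0.11 -0.   -0.04] tcp [0.514 0.119 0.103]
t: 13.45
eef_pos: [0.5144, 0.1192, 0.1062]
ee_rot: [-3.136, 1.048, -1.478]
force: [-0.0, -1.2, 7.2]
width: 0.0145
gripper_force: 54.9
q [-0.2   0.54 -0.12 -0.99 -1.46  0.71] pos [0.5144 0.1192 0.1062] w 0.0145 F [-0.  -1.2  7.2] t 13.45
ytool [-0.996 -0.088 -0.003] ztool [-0.075  0.863 -0.499] a 29.93 az 94.96 tilt y -0.15
foot(reader mm) [  0.1   0.2 -66.6] ax(reader) [-0.001 -0.002  1.   ] -> units [-0.   -0.   -0.12] dr [-0.13  0.02 -0.05] tcp [0.514 0.119 0.103]
```

```bash
python3 -m handwheel '[{"delta_pos":[0,0,-0.06],"dr":[0,0,0]},{"delta_pos":[0,0,-0.06],"dr":[0,0,0]},{"delta_pos":[0,0,-0.04],"dr":[0,0,0]},{"delta_pos":[0,0,0],"dr":[0,0,0]},{"delta_pos":[0,0,0],"dr":[0,0,0]}]'
python3 - <<'E'
from h import *
st();go(0,0,-70,0)
print(mark_of("side","pin_top")[:2] if save("side","tmp.png") is None else 0)
for d in(.001,.004,.01): print(d,proj("side",W+R.from_euler("z",YAW).apply([-.035,.055,d])))
E
```

```text
t: 13.95
eef_pos: [0.5144, 0.1194, 0.1022]
ee_rot: [-3.135, 1.049, -1.476]
force: [-0.7, -1.2, 12.3]
width: 0.015
gripper_force: 54.9
q [-0.2   0.55 -0.12 -0.99 -1.45  0.72] pos [0.5144 0.1194 0.1022] w 0.015 F [-0.7 -1.2 12.3] t 13.95
ytool [-0.996 -0.089 -0.003] ztool [-0.075  0.864 -0.498] a 29.88 az 94.97 tilt y -0.19
foot(reader mm) [  0.2   0.5 -70.6] ax(reader) [-0.001 -0.003  1.   ] -> units [ 0.   -0.01  0.02] dr [-0.19  0.05 -0.08] tcp [0.514 0.119 0.103]
[]
0.001 [308.34588553 307.49716761]
0.004 [308.30078425 306.35691068]
0.01 [308.21002922 304.06242931]
```

Force is 12 N at about 70 mm depth. I press a little further to confirm the hard stop.

```bash
python3 -m handwheel '[{"delta_pos":[0,0,-0.05],"dr":[0,0,0]},{"delta_pos":[0,0,-0.05],"dr":[0,0,0]},{"delta_pos":[0,0,0],"dr":[0,0,0]},{"delta_pos":[0,0,0],"dr":[0,0,0]},{"delta_pos":[0,0,0],"dr":[0,0,0]}]'
python3 - <<'E'
from h import *
st();go(0,0,-70,0)
save("side","c6.png",(270,210,340,320),5)
E
```

```text
t: 14.55
eef_pos: [0.5146, 0.1202, 0.1018]
ee_rot: [-3.13, 1.052, -1.471]
force: [-1.8, -2.4, 26.2]
width: 0.0148
gripper_force: 54.9
q [-0.2   0.55 -0.12 -0.99 -1.46  0.72] pos [0.5146 0.1202 0.1018] w 0.0148 F [-1.8 -2.4 26.2] t 14.55
ytool [-0.996 -0.09  -0.006] ztool [-0.075  0.865 -0.495] a 29.7 az 94.98 tilt y -0.32
foot(reader mm) [  0.6   1.6 -71.1] ax(reader) [-0.003 -0.006  1.   ] -> units [-0.   -0.03  0.03] dr [-0.38  0.17 -0.17] tcp [0.514 0.119 0.103]
```

View pics/c6.png

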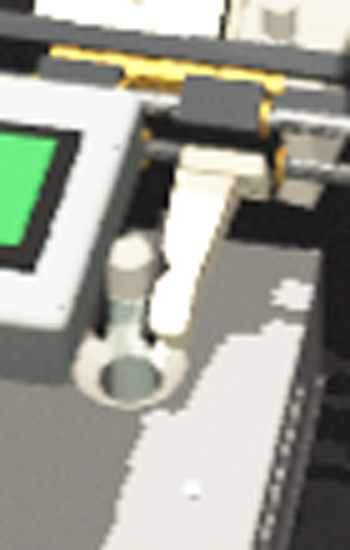

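Pin shows only as a flush dot at (308.4,307.6), which matches 1 mm, and 26 N with no further travel means the hard stop. I relieve the load, open and retreat along the tool axis.

```bash
python3 -m handwheel '[{"delta_pos":[0,0,0.05],"dr":[0,0,0]},{"delta_pos":[0,0,0.05],"dr":[0,0,0]},{"delta_pos":[0,0,0],"dr":[0,0,0]}]'
python3 -m handwheel '[{"delta_pos":[0,0,0],"dr":[0,0,0]},{"delta_pos":[0,0,0],"dr":[0,0,0]},{"delta_pos":[0,0,0],"dr":[0,0,0]},{"delta_pos":[0,0,0],"dr":[0,0,0]},{"delta_pos":[0,0,0],"dr":[0,0,0]},{"delta_pos":[0,0,0],"dr":[0,0,0]}]' 0.09 30
python3 -m handwheel '[{"delta_pos":[0.02,-0.2,0.12],"dr":[0,0,0]},{"delta_pos":[0.04,-0.4,0.23],"dr":[0,0,0]},{"delta_pos":[0.04,-0.4,0.23],"dr":[0,0,0]},{"delta_pos":[0.06,-0.7,0.4],"dr":[0,0,0]},{"delta_pos":[0.06,-0.7,0.4],"dr":[0,0,0]},{"delta_pos":[0,-0.7,0.4],"dr":[0,0,0]},{"delta_pos":[0,-0.5,0.6],"dr":[0,0,0]},{"delta_pos":[0,0,0],"dr":[0,0,0]},{"delta_pos":[0,0,0],"dr":[0,0,0]}]'
python3 - <<'E'
from h import *
st()
a=grab_frame('side')[:,:,::-1]
cv2.imwrite('pics/c7.png',cv2.resize(a[150:340,230:400],None,fx=3.1,fy=3.1,interpolation=cv2.INTER_CUBIC))
print(proj("side",W+[0,0,.06]))
E
```

```text
t: 14.9
eef_pos: [0.5146, 0.1193, 0.1022]
ee_rot: [-3.134, 1.049, -1.476]
force: [-0.8, -0.1, 10.9]
width: 0.0148
gripper_force: 54.9
t: 15.5
eef_pos: [0.5144, 0.119, 0.1005]
ee_rot: [-3.137, 1.046, -1.479]
force: [-0.2, -1.3, 0.3]
width: 0.0398
gripper_force: 0.0
t: 16.4
eef_pos: [0.5213, 0.01, 0.1727]
ee_rot: [-3.134, 1.046, -1.478]
force: [0.2, 1.0, -0.8]
width: 0.0402
gripper_force: 0.0
q [-0.35  0.51  0.01 -0.91 -1.65  0.65] pos [0.5213 0.01   0.1727] w 0.0402 F [ 0.2  1.  -0.8] t 16.4
ytool [-0.996 -0.086 -0.004] ztool [-0.073  0.862 -0.501] a 30.08 az 94.82 tilt y -0.22
[295.03082427 258.89239535]
```

View pics/c7.png

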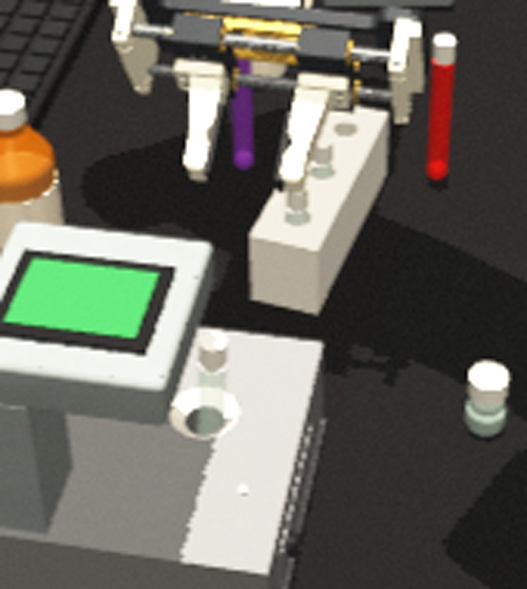

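The picture shows the tube standing in the well (cap at 299,260) and the pin flush (308,308). The short tubes, red, purple, vial and bottle are undisturbed, and the gripper is clear.

```bash
python3 -c "
from station import *
print(job_done())"
```

```text
the job is handed in; nothing more can be done
None
```

The long tube is in the reader's well with the lift pressed fully home (indicator pin flush, push force up to 26 N at the hard stop). It is released, nothing else I could see was moved, and I handed the job in at about 16 s; no verdict came back.

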